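# Clip the matching keyed hub onto the test shaft

### The arm

A 6-joint arm with a two-finger parallel gripper is mounted at the origin on a cart in front of the work surface, level with it; the furniture and walls round the work are solid. World frame = base frame: x ahead of the robot, y to its left, z up, the work surface at z = 0. Lengths are in mm, angles in rad, forces in N, time in s.
With the tool pointing down it reaches from about 350 to 975 mm from the base axis. Payload 7.1 kg.
Tool frame: the origin (TCP) lies at the centre of the arm's flange, where the gripper is bolted on; the fingertips stand 182 mm ahead of it and the grasp point (between the pads) lies 163 mm ahead of it; z points along the fingers, y is the line along which they close (so a half turn about z gives the same grasp; the last joint's range is limited). The gripper opens to 88 mm and grips with 3 to 60 N. Pads are 20 mm wide; open, the fingers measure 115 mm over their backs; the gripper's body (75 mm by 178 mm) begins 61 mm behind the grasp point.
Start: joints at [1.166, 0.423, 1.63, -0, 1.089, -0.019], TCP at [235.156, 579.058, 404.675] pointing down, gripper open.
Joint ranges: [-3, 3], [-0.9, 2.11], [0.09, 2.58], [-1.31, 4.45], [0.11, 2.69], [-2.54, 2.54]. Speed limits (rad/s): [2.39, 2.39, 3.01, 3.14, 3.14, 3.14].

### API

Orientations are given as a rotation vector (axis times angle).
In Python, from workcell import readout, get_image, ctrl gives the robot as it stands.
- The arm moves only by the tool step_arm, never from a script. Its argument "targets" is a list that holds one entry, the list of rows, each a list of 7 numbers: the shift along the world's x, y, z as a fraction of full scale, then the turn, a rotation vector about the world's x, y, z as a fraction of full scale, then the opening, from 0 (shut) to 1 (fully open). In form: [[[dx, dy, dz, wx, wy, wz, claw], ...]]. A call has exactly 5 rows; each row shifts and turns the commanded pose from where the row before left it; what a row does not reach is not made up. Full scale, the value 1, is 0.05 m for a shift and 4 degrees for a turn. A row lasts 1/8 s, in which the tool goes at most 62.5 mm and 10.7 degrees, less where a joint would pass 70% of its speed; a pose out of reach is approached as far as the arm can. A call with a number of a shift or a turn outside -1 to 1 is refused whole. A call with a gripper value outside its range is refused whole. The fingers move at their own pace and stop on an object; the grip force is fixed at half the most. Time passes only in rows, so rows that do not move let the fingers close, or fill a call up. It gives the time, the measured TCP pose, the force, the opening and the grip force at its end, in the units of the state.
- readout.get_obs(): the state, without advancing time (a new reading comes with each control period).
- get_image(name): name is "scene" or "side" or "wrist"; returns a dict with "pixels" (480x640x3 uint8, red, green, blue), "intrinsics" (3x3 intrinsics, pixels), "k1" (the pictures are not rectified: a ray, as slopes to the right and down, at radius r is drawn at 1 + k1 r^2 times it, then the intrinsics apply), "extrinsics" (4x4, takes a point from world to camera coordinates). Camera axes: x right, y down, z forward; pixel columns grow to the right and rows downward; lengths in mm; the calibration is good to about 2 mm. A picture is of the moment at which its call begins. There is no depth.
- ctrl.close_job(): hands the job in; it is judged then, once.
The state is a dict: "t": time; "qpos": joint angles; "qvel": joint speeds; "joint_torque": joint torques, N m; "ee_pos": TCP position; "orientation": TCP orientation; "ft_force": force on the tool from outside, world axes, zero at the start; "moment": the same for the moment, N m; "width": finger opening in mm; "grasp_force": force on a finger pad.
Only numpy, scipy, OpenCV 4.12 (cv2) and the standard library are available. Lean on these libraries where they do the work, as an engineer would, in place of code of your own. Each camera call takes 0.05 s, during which the arm holds its last target. There are 200 camera calls.

### The job

The test plate has one keyed shaft at the working station in line with the spring clip (two other shafts are parked behind it). Of the three hubs, pick the one whose keyway lets its arm point straight at the clip when it sits on the station shaft's key, and slide it right down onto that shaft's collar. Then swing the spring clip in by its red post until its tongue snaps down over the hub's arm; leave the other two hubs and the other loose things where they are.

Things in the scene. Friction and masses are not known exactly. Their poses are not given: they have to be found in the camera images.
- station (a point): Grey test plate (205 x 110 x 12 mm, fixed): the seat of its working station, 18 mm above the bench, on the axis of the shaft that stands there, at the top of that shaft's dark collar. x points along the plate from the station to the spring clip, z up. Two more shafts are parked 62 mm behind it (-x), 29 mm to either side.
- clip_pivot (a point): Vertical pivot of the spring clip, 95 mm from the station along the plate's +x; the point lies 18 mm above the bench. The clip is an aluminium carrier that swings level about this pivot and carries a dark, sprung, beaked tongue underneath.
- clip_post (a point): Half-way up the free part of the red round post (10 mm diameter) standing on the clip's carrier, 30 mm from the pivot: this point is 59 mm above the bench, the post's top 70 mm, the carrier's top below it 48 mm. Take or push the post to swing the clip; it needs about 3 to 12 N.
- clip_swing (a joint): Angle of the clip about its vertical pivot, rad. 0: swung in, pointing from pivot to station. 1.1 to 1.35: swung out to the +y side of the station's x axis (seen from above it turns clockwise as it swings out, anticlockwise as it swings in); stays where it is left. Stops at 1.4 and -0.25; it may have to go a little past 0, as the hub has some play.
- clip_tongue (a joint): Lift of the sprung tongue, rad: 0 is down (its stop), it is lifted about 0.2 while its beak rides over a hub's arm, and a spring snaps it down again once the beak is past the arm.
- clip_head (a point): Underside of the tongue's head, 40 mm from the pivot. Swung in, it lies above a seated hub's arm, 55 mm from the station, with one lug on either side of the arm; the leading lug has a sloping face that climbs over the arm.
- shaft_1_seat (a point): Keyed upright steel shaft, fixed: 20 mm diameter, reaching 37 mm above this point, top 4 mm tapered. The point is on its axis, on top of its 42 mm collar; x as the station's. Red key, 8 mm wide, to 15 mm from the axis and 30 mm above the collar, points to the clip (+x). Any of the shafts may stand at the station.
- shaft_2_seat (a point): Keyed upright steel shaft, fixed: 20 mm diameter, reaching 37 mm above this point, top 4 mm tapered. The point is on its axis, on top of its 42 mm collar; x as the station's. Red key, 8 mm wide, to 15 mm from the axis and 30 mm above the collar, points a quarter turn anticlockwise from +x, seen from above (+y). Any of the shafts may stand at the station.
- shaft_3_seat (a point): Keyed upright steel shaft, fixed: 20 mm diameter, reaching 37 mm above this point, top 4 mm tapered. The point is on its axis, on top of its 42 mm collar; x as the station's. Red key, 8 mm wide, to 15 mm from the axis and 30 mm above the collar, points a quarter turn clockwise from +x, seen from above (-y). Any of the shafts may stand at the station.
- hub_a_center (a point): Loose hub, 0.25 kg: round aluminium boss, 50 mm diameter, 34 mm high, standing flat, upright 22 mm bore in a brass bush. Point: on the bore's axis, half-way up. x: along its flat arm (16 mm wide, 10 thick, at the underside; tip 70 mm from the axis). Keyway (10 mm wide, to 16 mm from the axis, red dot) towards the arm's tip (+x).
- hub_a_arm (a point): On top of the arm of hub_a, 55 mm from the bore's axis.
- hub_b_center (a point): Loose hub, 0.25 kg: round aluminium boss, 50 mm diameter, 34 mm high, standing flat, upright 22 mm bore in a brass bush. Point: on the bore's axis, half-way up. x: along its flat arm (16 mm wide, 10 thick, at the underside; tip 70 mm from the axis). Keyway (10 mm wide, to 16 mm from the axis, red dot) a quarter turn anticlockwise from the arm, seen from above (+y).
- hub_b_arm (a point): On top of the arm of hub_b, 55 mm from the bore's axis.
- hub_c_center (a point): Loose hub, 0.25 kg: round aluminium boss, 50 mm diameter, 34 mm high, standing flat, upright 22 mm bore in a brass bush. Point: on the bore's axis, half-way up. x: along its flat arm (16 mm wide, 10 thick, at the underside; tip 70 mm from the axis). Keyway (10 mm wide, to 16 mm from the axis, red dot) a quarter turn clockwise from the arm, seen from above (-y).
- hub_c_arm (a point): On top of the arm of hub_c, 55 mm from the bore's axis.
- fitting_1: Bystander: hex brass pipe fitting, 35 mm tall; the origin is under its middle.
- marker: Bystander: black and blue felt marker, 127 mm, lying; the origin is under its middle.
- tape_roll: Bystander: red and white roll of thread tape, 54 mm diameter, lying flat; the origin is under its middle.
- hex_key: Bystander: black hexagon key, 88 mm, lying; the origin is under its middle.
- oil_bottle: Bystander: black oil bottle with yellow-green cap, 152 mm tall; the origin is under its middle.

How it is judged:
By the outcome, as a careful person would: the job done as asked, in the order asked, and still so for the second after the job is handed in, with the robot touching nothing.
It also fails if it takes over 58 s, if anything falls off the work surface, if the arm or the gripper's body presses on something with over 40 N, if the wrist force passes 120 N, or if a joint passes its speed limit or range.

## Working session

There is one attempt and no reset: what is moved stays moved. The work goes in short steps, Python scripts to look and compute and a tool call to move; the robot and the scene stay as the last step left them, time stands still between calls to the robot, and variables do not carry over. Pictures are saved under pics/ and viewed, at most 10 in all, crops included, and the job is handed in when it is done.

Besides the shell and the picture viewer there is one more tool, called after "Request:" by a JSON object that holds its "op" and its "data". step_arm: Moves the arm, as the interface text tells. Shift numbers are shares of 0.05 m and turn numbers shares of 4 degrees, none past 1 either way. Its arguments: {"type":"object","properties":{"targets":{"type":"array"}},"required":["targets"]}

```bash
mkdir -p pics; cat > h.py <<'E'
import numpy as np, cv2
from workcell import readout, get_image, ctrl
def snap(n,f=None):
    d=get_image(n)
    if f: cv2.imwrite('pics/'+f,cv2.cvtColor(d['pixels'],cv2.COLOR_RGB2BGR))
    return d
def ray(d,u,v):
    K=np.array(d['intrinsics']);E=np.array(d['extrinsics']);k=d['k1']
    p=np.array([(u-K[0,2])/K[0,0],(v-K[1,2])/K[1,1]]);q=p.copy()
    for _ in range(20): q=p/(1+k*(q@q))
    R=E[:3,:3];o=-R.T@E[:3,3];return o,R.T@np.array([q[0],q[1],1])
def onz(d,u,v,z):
    o,r=ray(d,u,v);return o+r*(z-o[2])/r[2]
def proj(d,P):
    K=np.array(d['intrinsics']);E=np.array(d['extrinsics']);c=E[:3,:3]@np.array(P)+E[:3,3]
    s=c[:2]/c[2];s=s*(1+d['k1']*(s@s));return K[0,0]*s[0]+K[0,2],K[1,1]*s[1]+K[1,2]
E
python3 - <<'E'
from h import *
for n in('scene','side','wrist'):
    d=snap(n,n+'0.png');E=np.array(d['extrinsics']);print(n,-E[:3,:3].T@E[:3,3],E[2,:3],d['intrinsics'],d['k1'])
print(readout.get_obs())
E
```

```text
scene [ 101.43972781 -655.38754537  858.06768057] [ 0.39101507  0.57060317 -0.72216289] [[443.59971277   0.         322.45463088]
 [  0.         443.59971277 240.81454563]
 [  0.           0.           1.        ]] -0.06402216527370644
side [ -162.31428465 -1027.88185768   577.46259947] [ 0.52390193  0.76390686 -0.37679316] [[607.2648319    0.         325.75130105]
 [  0.         607.2648319  236.78278398]
 [  0.           0.           1.        ]] -0.06032808023362039
wrist [158.34217097 609.79490677 384.57619437] [ 0.27396594 -0.11369584 -0.95499524] [[430.94778726   0.         327.42453338]
 [  0.         430.94778726 237.30831897]
 [  0.           0.           1.        ]] 0.0004494304777288025
{'t': 0.15, 'qpos': array([ 1.16598226e+00,  4.23680950e-01,  1.63049836e+00,  6.18400615e-08,
        1.08856276e+00, -1.90241575e-02]), 'qvel': array([-0.00078593, -0.00217589, -0.00095794,  0.00058193, -0.00034017,
       -0.00037512]), 'joint_torque': array([-1.32278110e-03, -5.44981813e+01, -2.73914856e+01,  6.43347809e-02,
        2.05102866e-02, -9.52903019e-05]), 'ee_pos': array([235.08984967, 578.87547626, 404.07668731]), 'orientation': array([-6.02199917e-01, -3.08308891e+00,  1.76494901e-03]), 'ft_force': array([-0.45599915,  0.26858797, -0.70685691]), 'moment': array([ 0.03548831, -0.00369451, -0.0256962 ]), 'grasp_force': 0.0, 'width': 87.8150138267383}
```

View pics/scene0.png

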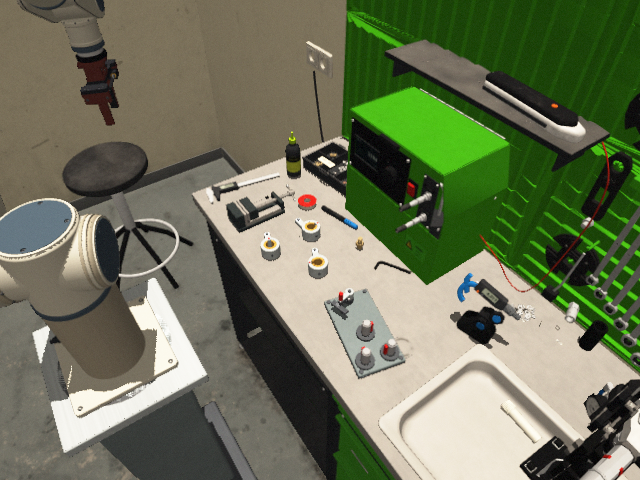

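View pics/side0.png

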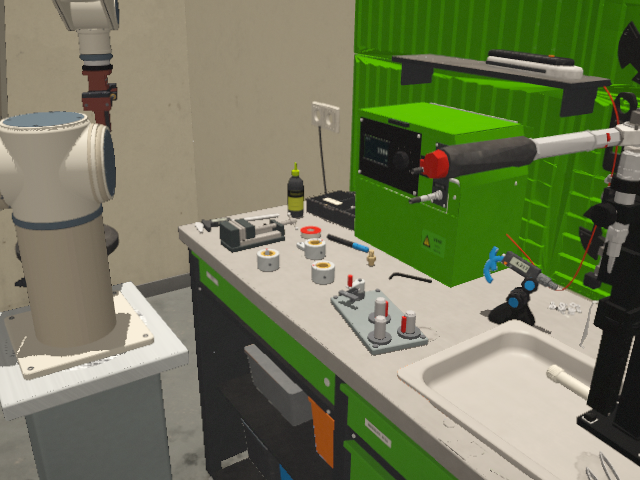

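The scene view shows the hubs at about (270,247), (311,230) and (318,265). The plate has the clip at (345,298), the station shaft at (366,328), and parked shafts at (366,355) and (390,348). I'll enlarge this area.

```bash
python3 - <<'E'
import cv2,numpy as np
a=cv2.imread('pics/scene0.png')
A=cv2.resize(a[208:285,250:340],None,fx=6,fy=6,interpolation=cv2.INTER_CUBIC)[:, :]
B=cv2.resize(a[280:380,320:410],None,fx=5.8,fy=5.8,interpolation=cv2.INTER_CUBIC)
c=np.zeros((580,800,3),np.uint8);A=cv2.resize(a[208:284,250:340],(400,338),interpolation=cv2.INTER_CUBIC);c[:338,:400]=A
B=cv2.resize(a[282:382,320:410],(400,444),interpolation=cv2.INTER_CUBIC);c[:444,400:]=B
cv2.imwrite('pics/crop0.png',c)
E
```

```text
(no output)
```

View pics/crop0.png

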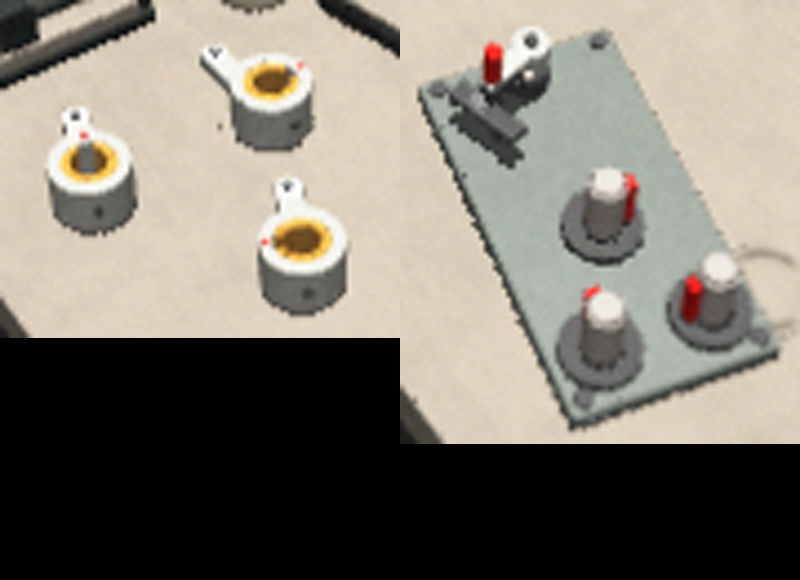

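The station's key is clockwise from +x (shaft 3). I therefore need hub_c, whose keyway is clockwise from its arm: the hub at about (311,227), with its arm to the upper left and its dot to the upper right.

```bash
python3 - <<'E'
from h import *
d=get_image('scene')
S=lambda x,y,o=(0,208):(250+x/4.444,208+y/4.444)
P=lambda x,y:(320+(x-400)/4.444,282+y/4.444)
for n,p,z in[('hubC',S(271,82),34),('Chole',S(214,51),10),('Cdot',S(300,66),34),('hubA',S(89,161),34),('hubB',S(303,241),34),('Bhole',S(287,187),10),('st',P(607,178),55),('stcol',P(602,222),18),('p1',P(605,305),55),('p2',P(719,268),55),('pivot',P(531,42),48),('post',P(493,48),70),('cornUL',P(418,93),12),('cornUR',P(605,32),12),('cornLR',P(777,351),12),('cornLL',P(573,425),12),('bench edge',S(0,300),0)]:
    print(n,onz(d,*p,z).round(1))
w=get_image('wrist');o=readout.get_obs()
E=np.array(w['extrinsics']);c=-E[:3,:3].T@E[:3,3]
from scipy.spatial.transform import Rotation as R
T=R.from_rotvec(o['orientation']).as_matrix();print('cam in tool',T.T@(c-o['ee_pos']),'fwd',T.T@E[2,:3],'right',T.T@E[0,:3]);print(T)
E
```

```text
hubC [552.1  56.4  34. ]
Chole [550.8 120.2  10. ]
Cdot [574.1  58.2  34. ]
hubA [429.8  60.7  34. ]
hubB [497.9 -58.7  34. ]
Bhole [525.   -1.4  10. ]
st [ 479.2 -272.6   55. ]
stcol [ 478.7 -273.9   18. ]
p1 [ 436.  -326.4   55. ]
p2 [ 491.7 -341.1   55. ]
pivot [ 501.2 -182.2   48. ]
post [ 472.4 -187.4   70. ]
cornUL [ 449.9 -154.8   12. ]
cornUR [ 556.  -178.1   12. ]
cornLR [ 506.2 -374.5   12. ]
cornLL [ 403.2 -349.9   12. ]
bench edge [348.8  24.6   0. ]
cam in tool [82.72377214 -0.20512218 19.52760872] fwd [-0.29663863 -0.00114368  0.95498912] right [3.15482249e-04 9.99999111e-01 1.29557566e-03]
[[-9.26490766e-01  3.76317387e-01 -2.91097412e-04]
 [ 3.76317499e-01  9.26490531e-01 -6.60625389e-04]
 [ 2.10941754e-05 -7.21608372e-04 -9.99999739e-01]]
```

Request:
{"op": "step_arm", "data": {"targets": [[[0.32,-0.52,-0.05,0,0,-0.84,1],[0.32,-0.52,-0.05,0,0,-0.84,1],[0.32,-0.52,-0.05,0,0,-0.84,1],[0.32,-0.52,-0.05,0,0,-0.84,1],[0.32,-0.52,-0.05,0,0,-0.84,1]]]}}

```text
t: 0.88
ee_pos: [315.6, 448.2, 392.1]
orientation: [1.049, 2.961, -0.0]
ft_force: [0.1, 1.2, -0.4]
width: 87.9
grasp_force: 0.0
```

Request:
{"op": "step_arm", "data": {"targets": [[[0.32,-0.52,-0.05,0,0,-0.84,1],[0.32,-0.52,-0.05,0,0,-0.84,1],[0.32,-0.52,-0.05,0,0,-0.84,1],[0.32,-0.52,-0.05,0,0,-0.84,1],[0.32,-0.52,-0.05,0,0,-0.84,1]]]}}

```text
t: 1.5
ee_pos: [395.6, 318.2, 379.7]
orientation: [1.47, 2.776, 0.0]
ft_force: [0.1, 1.1, -0.6]
width: 87.7
grasp_force: 0.0
```

Request:
{"op": "step_arm", "data": {"targets": [[[0.32,-0.52,-0.05,0,0,-0.84,1],[0.32,-0.52,-0.05,0,0,-0.84,1],[0.32,-0.52,-0.05,0,0,-0.84,1],[0.32,-0.52,-0.05,0,0,-0.84,1],[0.32,-0.52,-0.05,0,0,-0.84,1]]]}}

```text
t: 2.12
ee_pos: [475.6, 188.1, 367.1]
orientation: [1.86, 2.532, 0.0]
ft_force: [-0.9, 0.0, 0.7]
width: 87.9
grasp_force: 0.0
```

Request:
{"op": "step_arm", "data": {"targets": [[[0.32,-0.52,-0.05,0,0,-0.84,1],[0.32,-0.52,-0.05,0,0,-0.84,1],[0.32,-0.52,-0.05,0,0,-0.84,1],[0.32,-0.52,-0.05,0,0,-0.84,1],[0,0,0,0,0,0,1]]]}}

```text
t: 2.75
ee_pos: [539.9, 83.7, 357.0]
orientation: [2.144, 2.296, 0.0]
ft_force: [0.0, 0.8, 0.4]
width: 87.9
grasp_force: 0.0
```

```bash
python3 - <<'E'
from h import *
d=snap('wrist','w1.png');o=readout.get_obs();print(o['ee_pos'],o['orientation'],o['t'])
E
```

```text
[539.24630472  84.54863551 356.96561149] [-2.14232069e+00 -2.29720633e+00  4.56150972e-04] 2.8
```

View pics/w1.png

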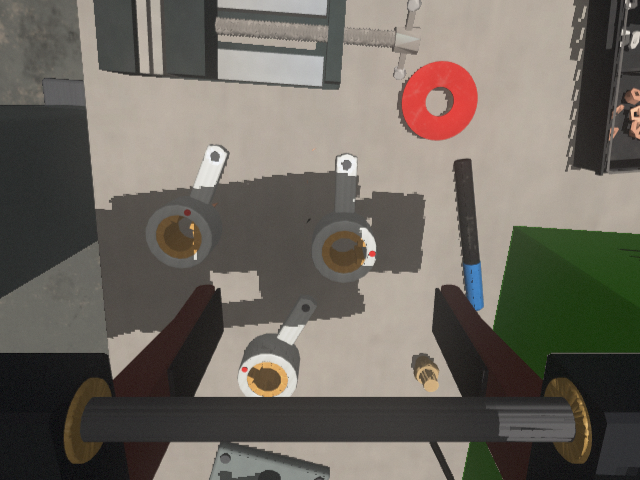

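Wrist view: hub_c's boss is at about (344,250), its arm hole at (346,164) and its red dot at (372,254). The dot is clockwise from the arm, which confirms hub_c.

```bash
python3 - <<'E'
from h import *
d=get_image('wrist')
c=onz(d,344.5,249.5,34);b=onz(d,344,251,34);h=onz(d,346,164,10);r=onz(d,372,254,34)
print(c,h,r,np.degrees(np.arctan2(*(h-c)[1::-1])),np.degrees(np.arctan2(*(r-c)[1::-1])))
# red dot centroid, arm edges
p=d['pixels'].astype(int);
m=(p[...,0]>140)&(p[...,1]<70)&(p[...,2]<70);ys,xs=np.nonzero(m[230:280,355:390]);print(xs.mean()+355,ys.mean()+230)
for row in (180,190,200,210):
    print(row,p[row,325:370].sum(1)//3)
o=readout.get_obs();print(o['ee_pos'])
g=p[250,300:390].sum(1)//3;print(g);print(p[205:300,344].sum(1)//3)
E
```

```text
[552.28694711  63.41479072  34.        ] [549.40255069 123.43910797  10.        ] [573.06020941  61.31637277  34.        ] 92.7511634939892 -5.768185470730034
372.73333333333335 254.26666666666665
180 [ 84  83  82  85  82  83  82  83  84  82  83  82  89  99 104 106 103 105
 106 107 104 104 102 103 106 107 106 101 101 101 105 102  91  82  94 169
 169 169 166 168 165 167 167 166 167]
190 [ 84  83  81  80  81  81  81  81  83  82  81  80  93 101 102 102 102 105
 106 104 104 102 100 103 103 102 101 101 100 100 103  99  80  96 170 170
 169 168 169 170 168 167 169 166 169]
200 [ 82  82  81  80  81  83  81  81  79  82  81  88  96 101 100 100 103 101
 105 102 101  98 103 104 104 101 100 100  98 102  97  87  80  82  81  80
  84  80  84  84  84  83  83  83  83]
210 [ 82  80  82  81  79  81  80  81  80  80  79  91 100 100 101 101 102 100
 102  99  99  99 102 100 102  99  98 101  98 101  94  82  80  80  82  79
  80  80  77  81  80  82  83  82  82]
[538.89709144  85.10658635 357.00470376]
[ 79  76  76  75  74  79  75  75  78  76  77  78  75  91  97  96  95  96
  99  96  96  99  94  74  76  76  74  76  77  77  71  60  62  61  64  73
  76  78  78  80  80  79  79  82  80  79  80  83  80  79  75  74  71  64
  79  64  66  67  67  65  71  72  67  73  76  76  78 102 209 218 224 226
 223 220 222 224 215  98  81  82  82  81  81  82  81  78  82  81  83  82]
[101 100 101 101 100  99  99 100  91  84  82  79  79  83  84  81  87  99
 110 105 104 102 104 102 100  99  95  85  77  76  80  78  77  77  77  80
  80  79  82  77  77  82  78  80  77  80  81  79  67  65  68  65  63  64
  65  66  64  66  63  68  66  66  70  77  77  79  76  77  79  87 107 106
 102 103 102 102 102 101  95  84  81  82  83  81  81  83  84  83  82  81
  82  83  82  84  85]
```

```bash
python3 - <<'E'
from h import *
d=get_image('wrist')
c=onz(d,344.8,252.7,34);a=onz(d,347,180,10);b=onz(d,345.6,210,10);r=onz(d,372.7,254.3,34);h=onz(d,346,164,10)
g=lambda v:np.degrees(np.arctan2(v[1],v[0]))
o=readout.get_obs()
from scipy.spatial.transform import Rotation as R
T=R.from_rotvec(o['orientation']).as_matrix()
print(c,g(a-b),g(h-c),g(a-c),g(r-c)+90,'tooly',g(T[:,1]),o['ee_pos'],c-o['ee_pos'])
E
```

```text
[552.34569588  61.49379202  34.        ] 92.18836545239523 93.09793920487871 91.81848858723559 90.61298840805809 tooly 4.0939379168075485 [538.73657339  85.450468   357.07269027] [  13.6091225   -23.95667598 -323.07269027]
```

Request:
{"op": "step_arm", "data": {"targets": [[[0.13,-0.24,-0.5,0,0,-0.22,1],[0.13,-0.24,-0.8,0,0,-0.23,1],[0,0,-0.8,0,0,0,1],[0,0,-0.8,0,0,0,1],[0,0,-0.5,0,0,0,1]]]}}

```text
t: 3.52
ee_pos: [551.2, 62.1, 185.5]
orientation: [-2.174, -2.266, 0.002]
ft_force: [0.8, 0.4, -0.2]
width: 87.9
grasp_force: 0.0
```

Request:
{"op": "step_arm", "data": {"targets": [[[0,0,0,0,0,0,1],[0,0,0,0,0,0,0],[0,0,0,0,0,0,0],[0,0,0,0,0,0,0],[0,0,0,0,0,0,0]]]}}

```text
t: 4.15
ee_pos: [552.5, 61.0, 187.9]
orientation: [2.177, 2.264, 0.002]
ft_force: [2.7, -1.4, 0.5]
width: 51.2
grasp_force: 1.1
```

Request:
{"op": "step_arm", "data": {"targets": [[[0,0,0,0,0,0,0],[0,0,0,0,0,0,0],[0,0,0,0,0,0,0],[0,0,0,0,0,0,0],[0,0,0,0,0,0,0]]]}}

```text
t: 4.78
ee_pos: [552.6, 61.1, 187.8]
orientation: [2.177, 2.264, 0.002]
ft_force: [-0.3, -0.4, 6.4]
width: 50.4
grasp_force: 30.0
```

Request:
{"op": "step_arm", "data": {"targets": [[[0,0,0.3,0,0,0,0],[0,0,0.8,0,0,0,0],[0,0,0.9,0,0,0,0],[0,0,0.9,0,0,0,0],[0,-0.5,0.9,0,0,0,0]]]}}

```text
t: 5.4
ee_pos: [551.5, 36.7, 379.0]
orientation: [-2.175, -2.266, 0.0]
ft_force: [0.5, -0.8, -2.5]
width: 50.2
grasp_force: 30.0
```

Request:
{"op": "step_arm", "data": {"targets": [[[0,-0.8,0,0,0,-0.5,0],[0,-0.8,0,0,0,-0.5,0],[0,-0.8,0,0,0,-0.5,0],[0,-0.8,0,0,0,-0.5,0],[0,-0.8,0,0,0,-0.5,0]]]}}

```text
t: 6.02
ee_pos: [551.4, -165.1, 377.5]
orientation: [-2.367, -2.064, 0.001]
ft_force: [0.3, -0.3, -3.0]
width: 50.3
grasp_force: 30.0
```

Request:
{"op": "step_arm", "data": {"targets": [[[0,-0.8,0,0,0,-0.5,0],[0,-0.8,0,0,0,-0.5,0],[0,-0.7,0,0,0,-0.5,0],[0,-0.2,0,0,0,0,0],[0,0,0,0,0,0,0]]]}}

```text
t: 6.65
ee_pos: [551.7, -289.0, 377.1]
orientation: [-2.471, -1.938, 0.0]
ft_force: [-0.4, 0.7, -3.1]
width: 50.1
grasp_force: 30.0
```

```bash
python3 - <<'E'
from h import *
d=snap('wrist','w2.png');o=readout.get_obs();print(o['ee_pos'],o['orientation'],o['t'],o['width'],o['ft_force'])
E
```

```text
[ 551.83088944 -288.28993213  377.02184928] [-2.47010493e+00 -1.93912024e+00  2.68752277e-04] 6.7 50.22892366746144 [-0.08754897 -0.40841864 -3.36278883]
```

View pics/w2.png

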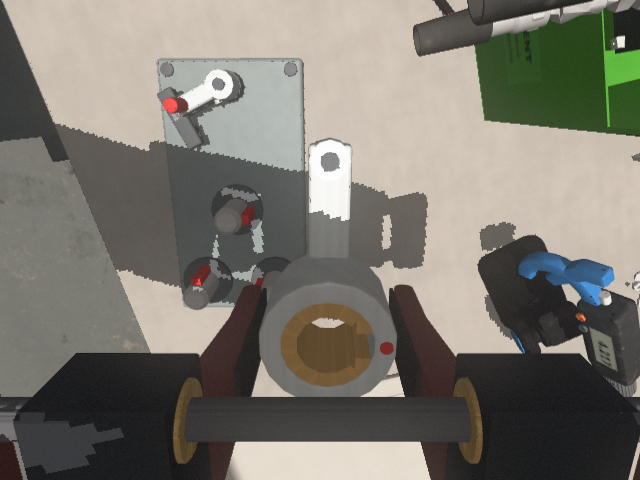

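The station shaft's top is at about (230,219) with its red key at (249,214). The pivot is at (219,84), the post top at (174,104), and the held hub's arm hole at (330,161) with its dot at (386,348). Next I'll measure these more precisely.

```bash
cat > m2.py <<'E'
from h import *
from scipy.spatial.transform import Rotation as R
d=get_image('wrist');o=readout.get_obs();p=d['pixels'].astype(int);g=p.sum(2)/3
A=lambda v:np.degrees(np.arctan2(v[1],v[0]))
T=R.from_rotvec(o['orientation']).as_matrix();print('ee',o['ee_pos'],'tooly',A(T[:,1]))
def edges(row,a,b):
    q=np.abs(np.diff(cv2.GaussianBlur(g.astype(np.float32),(0,0),1)[row,a:b]));return a+.5+np.argmax(q)
# plate edges
for nm,a,b,rows in(('L',150,168,range(75,135,5)),('R',296,312,range(75,160,5))):
    P=np.array([onz(d,edges(r,a,b),r,12)[:2] for r in rows]);v=np.linalg.svd(P-np.median(P,0))[2][0];v*=np.sign(v[1]);print(nm,A(v),np.median(P,0),[round(edges(r,a,b),1) for r in rows])
q=np.abs(np.diff(g,axis=0));rows=[(c,50.5+np.argmax(q[50:66,c])) for c in range(170,295,8)]
P=np.array([onz(d,c,r,12)[:2] for c,r in rows]);v=np.linalg.svd(P-np.median(P,0))[2][0];print('top',A(v*np.sign(v[0]))+90,np.median(P,0))
b1=onz(d,167,69,14);b2=onz(d,290,69,14);print('bolts',A(b2-b1)+90,(b1+b2)/2)
def red(x0,x1,y0,y1):
    m=(p[...,0]>1.8*np.maximum(p[...,1],p[...,2]))&(p[...,0]>70);ys,xs=np.nonzero(m[y0:y1,x0:x1]);return xs+x0,ys+y0
x,y=red(160,195,90,118);print('post px',x.min(),x.max(),y.min(),y.max(),x.mean(),y.mean())
x,y=red(235,262,200,230);print('key px',x.min(),x.max(),y.min(),y.max(),x.mean(),y.mean())
x,y=red(375,400,335,360);print('dot',x.mean(),y.mean())
# arm edges of held hub
zb=o['ee_pos'][2]-187
C=[]
for r in range(180,235,5):
    C.append(onz(d,(edges(r,303,318)+edges(r,343,357))/2,r,zb+10)[:2])
C=np.array(C);v=np.linalg.svd(C-C.mean(0))[2][0];print('arm',A(v*np.sign(v[1])),C.mean(0))
big=cv2.resize(d['pixels'][180:260,195:285],None,fx=6,fy=6,interpolation=cv2.INTER_CUBIC);big=np.clip(big*1.6,0,255).astype(np.uint8)
cv2.imwrite('pics/st2.png',cv2.cvtColor(big,cv2.COLOR_RGB2BGR))
E
python3 m2.py
```

```text
ee [ 551.97379389 -287.9169615   377.07298192] tooly -13.698111786937039
L 74.17657631284636 [ 444.94491863 -177.48217749] [np.float64(163.5), np.float64(157.5), np.float64(158.5), np.float64(158.5), np.float64(156.5), np.float64(158.5), np.float64(160.5), np.float64(161.5), np.float64(161.5), np.float64(162.5), np.float64(162.5), np.float64(163.5)]
R 77.44976123562006 [ 550.69211811 -212.71076352] [np.float64(303.5), np.float64(303.5), np.float64(303.5), np.float64(303.5), np.float64(303.5), np.float64(304.5), np.float64(304.5), np.float64(304.5), np.float64(304.5), np.float64(304.5), np.float64(304.5), np.float64(304.5), np.float64(304.5), np.float64(304.5), np.float64(304.5), np.float64(304.5), np.float64(309.5)]
top 76.91296841428924 [ 506.6262988  -161.74147976]
bolts 76.28473124384442 [ 504.13240516 -167.36567506   14.        ]
post px 164 184 98 113 171.45 105.285
key px 241 254 207 225 247.6544502617801 215.8324607329843
dot 386.412213740458 347.9465648854962
arm 75.36788688348878 [ 561.97534211 -244.13263148]
```

View pics/st2.png

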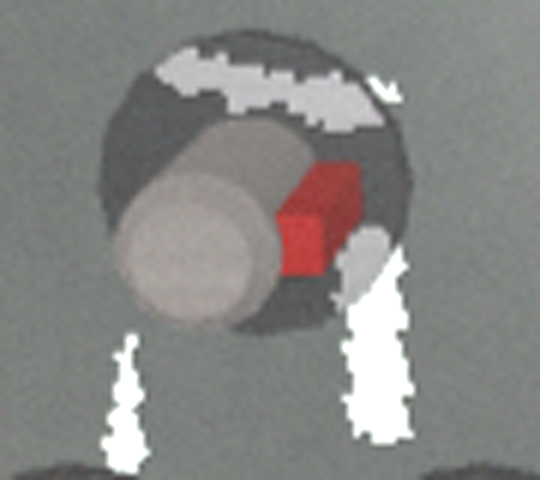

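The crop shows the shaft's top disc centred at (226.9,221.9), the collar at (237.6,210.3), and the key's top face centred at (245.1,220.8).

```bash
python3 - <<'E'
from h import *
from scipy.spatial.transform import Rotation as R
d=get_image('wrist');o=readout.get_obs()
A=lambda v:np.degrees(np.arctan2(v[1],v[0]))
s=onz(d,226.9,221.9,55);c=onz(d,237.6,210.3,18);k=onz(d,245.1,220.8,48);pv=onz(d,219,84,48);po=onz(d,173,104,70)
print('shaft',s,'collar',c,'key',k,A(k-s)+90,'pivot',pv,A(pv-s),np.linalg.norm((pv-s)[:2]),'post',po,A(po-pv),np.linalg.norm((po-pv)[:2]))
zb=o['ee_pos'][2]-187
g=cv2.cvtColor(d['pixels'],cv2.COLOR_RGB2GRAY).astype(int);print('row330',g[330,250:275],g[330,380:410]);print('col328',g[270:310,328],g[370:398,328]); print(zb)
print('hole',onz(d,330,161,zb+10),'dot',onz(d,386.4,347.9,zb+34),'tcp',o['ee_pos'])
E
```

```text
shaft [ 479.51104147 -270.9591304    55.        ] collar [ 479.79970842 -271.37009474   18.        ] key [ 490.82536928 -274.79797924   48.        ] 71.25839141439027 pivot [ 501.61525927 -178.68762194   48.        ] 76.52830869097724 94.8821780822541 post [ 474.25755365 -185.32857223   70.        ] -166.35564048903345 28.152198444184215
row330 [ 38  37  39  37  36  35  38  34  41  74  95 109 112 111 111 111 113 112
 112 112 113 113 110 112 111] [112 113 115 115 115 114 113 114 111 113 116 114 113 111 102  89  51  42
  43  38  41  39  39  43  39  44  46  42  49  51]
col328 [ 92  93  93  94  95  94  94  95  93  94  98 100 112 130 124 122 118 117
 116 116 116 114 117 116 116 117 115 115 115 116 113 112 109  92  97  92
  90  93  94  92] [ 76  78  77  91  93  90  92  91  91  93  92  92  93  94  92  93  99 116
 121 119 116 115 114 116 117 115 107  54]
190.10421656106905
hole [ 566.3108865  -227.91353425  200.10421656] dot [ 570.87029363 -293.23701463  224.10421656] tcp [ 552.07577018 -287.75704889  377.10421656]
```

```bash
python3 - <<'E'
from h import *
d=get_image('wrist');o=readout.get_obs()
A=lambda v:np.degrees(np.arctan2(v[1],v[0]))
z=224.3
c=(onz(d,328,282.5,z)+onz(d,328,396.7,z))/2; e=[onz(d,259.2,330,z),onz(d,395.2,330,z)]
u=onz(d,328,282.5,z)-onz(d,328,396.7,z);print(np.linalg.norm(u))
n=np.array([np.cos(np.radians(-13.7)),np.sin(np.radians(-13.7)),0]); c2=c+n*(((e[0]+e[1])/2-c)@n)
h=onz(d,330,161,z-24);r=onz(d,386.4,347.9,z)
print(c,c2,A(h-c2),A(r-c2)+90,np.linalg.norm((r-c2)[:2]),np.linalg.norm((h-c2)[:2]),o['ee_pos'],c2-o['ee_pos'])
E
```

```text
45.288525060070064
[ 551.56392711 -285.92594592  224.3       ] [ 551.28711559 -285.85846654  224.3       ] 75.37899401798973 70.0614473905096 20.988974937920467 60.03502543464928 [ 552.19149577 -287.74241233  377.18635434] [  -0.90438018    1.88394579 -152.88635434]
```

Request:
{"op": "step_arm", "data": {"targets": [[[-0.5,0.12,0,0,0,0.22,0],[-0.6,0.14,-0.4,0,0,0,0],[-0.33,0.08,-0.8,0,0,0,0],[0,0,-0.7,0,0,0,0],[0,0,-0.4,0,0,0,0]]]}}

```text
t: 7.48
ee_pos: [480.2, -270.8, 260.8]
orientation: [-2.454, -1.959, 0.001]
ft_force: [-0.2, -0.6, -3.2]
width: 50.2
grasp_force: 30.0
```

```bash
python3 - <<'E'
from h import *
s=snap('scene')['pixels'];t=snap('side')['pixels'];w=snap('wrist')['pixels'];o=readout.get_obs();print(o['ee_pos'],o['orientation'])
ds=get_image('scene');dt=get_image('side')
def crop(i,d):
    u,v=map(int,proj(d,[485,-250,60]));print(u,v);return cv2.resize(i[v-50:v+50,u-50:u+50],(400,400),interpolation=cv2.INTER_CUBIC)
a=np.hstack([crop(s,ds),crop(t,dt)]);cv2.imwrite('pics/c3.png',cv2.cvtColor(a,cv2.COLOR_RGB2BGR))
cv2.imwrite('pics/w3.png',cv2.cvtColor(w,cv2.COLOR_RGB2BGR))
E
```

```text
[ 480.61455929 -271.12180062  261.61864978] [-2.45368128e+00 -1.95872166e+00  1.11159702e-03]
362 312
375 291
```

View pics/c3.png

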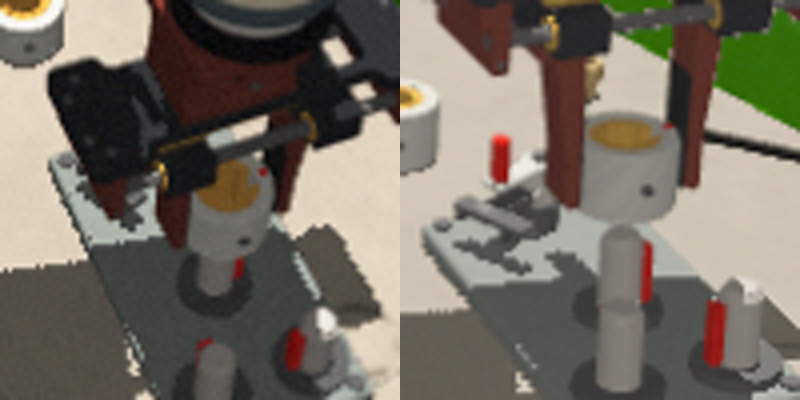

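View pics/w3.png

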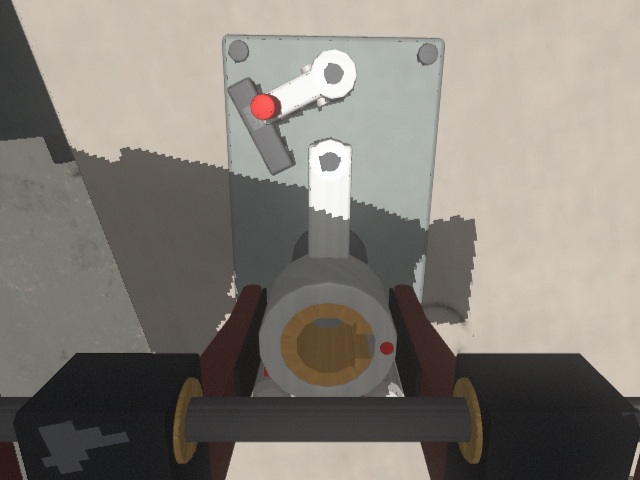

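The side crop shows the boss spanning x 583–678 and the shaft 601–644. The wrist view has the hub arm pointing at the pivot (334,73) and the post top at (264,105). I'll compute the residual offset by comparing the two.

```bash
python3 - <<'E'
from h import *
from scipy.optimize import least_squares
A=lambda v:np.degrees(np.arctan2(v[1],v[0]))
ds=get_image('scene');dt=get_image('side');w=get_image('wrist');o=readout.get_obs();print(o['ee_pos'])
gs=cv2.cvtColor(ds['pixels'],cv2.COLOR_RGB2GRAY).astype(int);gt=cv2.cvtColor(dt['pixels'],cv2.COLOR_RGB2GRAY).astype(int)
for r in(282,286,290):print('side boss',r,gt[r,362:400])
for r in(303,308,312,316):print('side shaft',r,gt[r,370:392], dt['pixels'][r,370:392,0]-0)
for r in(318,321,324):print('scene boss',r,gs[r,352:386])
for r in(328,330,332):print('scene shaft',r,gs[r,355:378])
print(proj(dt,[479.6,-271.1,50]),proj(dt,[479.6,-271.1,80]),proj(ds,[479.6,-271.1,50]),proj(ds,[479.6,-271.1,80]))
pv=onz(w,334,73,48);b1=onz(w,238,51,14);b2=onz(w,428,54,14);po=onz(w,264,105,70)
u=np.array([np.cos(np.radians(76.5)),np.sin(np.radians(76.5)),0])
print('pivot',pv,'st',pv-95*u,A(b2-b1)+90,(b1+b2)/2,'post',po,A(po-pv)-76.5,np.linalg.norm((po-pv)[:2]))
E
```

```text
[ 481.12322939 -271.98914957  263.32265511]
side boss 282 [186 101  51  51  52  51  55  60  60  56  98 124 130 132 132 134 134 134
 133 134 136 139 141 140 139 137 135 134 135 136 130 127 127 121  70  40
  56  62]
side boss 286 [128 106  68  52  52  50  58  61  60  55 115 126 128 130 131 132 134 139
 139 140 141 139 139 136 124  85  67  65 113 130 130 128 124 117 177 184
 185 164]
side boss 290 [130 124 160 193 192 146  83  60  60  79 122 131 133 135 136 137 139 137
 138 137 135 136 137 139 137 135 133 134 133 132 129 126 123 167 196 199
 200 200]
side shaft 303 [168 177 177 176 161 121 113 119 123 127 129 128 126 120 116  99  73  63
 145 174 178 177] [168 176 175 175 161 124 117 124 128 132 134 134 131 125 121 120 144 151
 161 174 175 176]
side shaft 308 [ 82  81  83  82 133 116 114 118 122 125 125 126 123 120 115  88  67  65
 170 176 178 177] [ 80  81  82  82 134 120 119 123 127 130 131 131 128 124 120 136 148 152
 172 174 176 176]
side shaft 312 [ 82  74  72  65  88 107 115 120 124 125 126 126 124 121 113  84  66  69
  84  83  82  82] [ 82  74  73  65  92 111 119 125 129 131 131 1
[... 764 characters left out ...]
1 78 51 51 50 67 64 63 66]
scene shaft 330 [67 50 43 44 40 46 68 82 85 89 93 92 93 93 86 70 44 47 42 51 64 66 68]
scene shaft 332 [63 44 43 41 42 47 63 83 89 91 91 89 94 92 82 46 39 40 41 44 60 66 68]
(np.float64(379.9398152940435), np.float64(301.22224229466394)) (np.float64(380.7583613696601), np.float64(286.6007459148833)) (np.float64(366.1095019080609), np.float64(322.7698080283351)) (np.float64(367.1945138017337), np.float64(314.82832463739635))
pivot [ 504.19427013 -181.02397691   48.        ] st [ 482.01696056 -273.39911934   48.        ] 76.35529202410393 [ 506.85370564 -169.7734989    14.        ] post [ 474.69890531 -187.55909303   70.        ] -244.0071264449719 30.210665146965646
```

```bash
cat > m4.py <<'E'
from h import *
a=np.radians(-13.6);n=np.array([np.cos(a),np.sin(a),0])
o=readout.get_obs();print(o['ee_pos'])
P0={'scene':cv2.imread('pics/scene0.png')[...,::-1],'side':cv2.imread('pics/side0.png')[...,::-1]}
def red(p,u,v,r):
    u,v=int(u),int(v);q=p[v-r:v+r+1,u-r:u+r+1].astype(float);w=np.clip(q[...,0]-np.maximum(q[...,1],q[...,2])-35,0,None)
    yy,xx=np.mgrid[v-r:v+r+1,u-r:u+r+1];return (w*xx).sum()/w.sum(),(w*yy).sum()/w.sum(),(w>0).sum()
zt=o['ee_pos'][2]*0+109
for nm in('scene','side'):
    d=get_image(nm);u,v=proj(d,np.array([479.6,-271.1,zt])+21*n);x,y,k=red(d['pixels'],u,v,5);r=onz(d,x,y,zt)
    print(nm,'exp',u,v,'dot px',x,y,k,'hub centre',r-21*n)
    # white shaft top in initial picture
    p=P0[nm];u,v=proj(d,[479.6,-271.1,55]);g=p.astype(int).min(2);u,v=int(round(u)),int(round(v));print(u,v);print(g[v-9:v+9,u-9:u+9])
E
python3 m4.py
```

```text
[ 481.12322939 -271.98914957  263.32265511]
scene exp 377.54951711574296 303.83333271170153 dot px 378.39516129032256 304.08870967741933 6 hub centre [ 480.63869579 -272.58512623  109.        ]
366 321
[[169 170 170 166 168 166 169 167 167 167 166 170 165 171 167 165 170 172]
 [172 169 166 169 170 168 170 173 171 168 166 169 167 166 168 168 166 170]
 [168 168 170 169 170 165 169 171 168 170 170 169 168 166 167 166 163 166]
 [169 172 165 170 167 168 167 169 167 168 169 168 166 168 169 170 166 170]
 [171 172 170 167 170 168 169 170 167 170 170 166 167 166 167 169 172 170]
 [170 169 167 166 169 169 168 171 170 168 167 168 167 169 169 169 170 170]
 [169 164 167 166 167 169 168 170 167 170 168 167 164 166 169 167 170 169]
 [169 170 165 168 168 167 170 171 167 186 182 166 167 168 169 167 170 172]
 [169 172 167 170 167 172 183 206 219 220 220 216 194 170 168 168 170 172]
 [171 170 168 169 166 159 141 223 225 226 226 226 214 119 100 118 167 169]
 [167 168 172 169 168 155 164 226 226 226 225 227 223 177 100  84 168 173]
 [165 167 167 166 172 175 184 226 225 227 228 227 217 133  81  55 118 169
[... 1247 characters left out ...]
204 191 174 171 170 171]
 [170 171 170 171 167 183 204 209 209 209 209 208 208 185 173 172 171 171]
 [170 169 170 170 166 149 181 194 200 201 201 195 193 172 152 151 168 171]
 [170 170 171 160 146 159 171 174 179 181 181 176 173 168 144  93 123 165]
 [171 172 170 157 120 142 166 171 175 176 175 171 168 175 136  64  56 140]
 [171 170 170 154 117 112 127 139 145 155 154 151 149 133 101  47  25 132]
 [169 169 169 156 114 107 111 118 122 125 125 124 121 112  93  44  23 132]
 [169 169 170 157 116 105 111 115 117 118 120 117 114 109  78  36  25 130]
 [171 170 171 146 112 108 111 115 118 119 119 118 115 110  74  33  21 130]
 [171 170 172 142 111 107 110 116 118 117 118 117 114 108  73  34  22 157]]
```

```bash
python3 - <<'E'
from h import *
a=np.radians(-13.6);n=np.array([np.cos(a),np.sin(a),0])
for nm,s,t in(('scene',(366.4,322.2),(378.4,304.1)),('side',(380.3,298.7),(393.0,270.0))):
    d=get_image(nm);S=onz(d,*s,55);H=onz(d,*t,109)-21*n;print(nm,S,H,(H-S)[:2])
E
```

```text
scene [ 478.66249425 -272.69118683   55.        ] [ 480.62896265 -272.61290583  109.        ] [1.96646841 0.07828101]
side [ 480.21027481 -270.99704116   55.        ] [ 482.56327935 -270.17574901  109.        ] [2.35300454 0.82129215]
```

Request:
{"op": "step_arm", "data": {"targets": [[[-0.04,-0.01,0,0,0,0,0],[0,0,-0.2,0,0,0,0],[0,0,-0.12,0,0,0,0],[0,0,-0.06,0,0,0,0],[0,0,-0.04,0,0,0,0]]]}}

```text
t: 8.7
ee_pos: [478.6, -272.4, 240.7]
orientation: [-2.456, -1.958, 0.0]
ft_force: [0.8, -0.6, -3.1]
width: 50.5
grasp_force: 30.0
```

Request:
{"op": "step_arm", "data": {"targets": [[[0,0,-0.03,0,0,0,0],[0,0,-0.03,0,0,0,0],[0,0,0,0,0,0,0],[0,0,0,0,0,0,0],[0,0,0,0,0,0,0]]]}}

```text
t: 9.32
ee_pos: [478.8, -272.4, 238.3]
orientation: [2.456, 1.958, 0.0]
ft_force: [1.8, 1.1, -2.1]
width: 50.2
grasp_force: 30.0
```

Request:
{"op": "step_arm", "data": {"targets": [[[0,0,-0.04,0,0,0,0],[0,0,-0.04,0,0,0,0],[0,0,-0.04,0,0,0,0],[0,0,-0.04,0,0,0,0],[0,0,0,0,0,0,0]]]}}

```text
t: 9.95
ee_pos: [478.9, -272.3, 230.0]
orientation: [2.456, 1.958, 0.001]
ft_force: [4.4, 3.9, -2.2]
width: 50.2
grasp_force: 30.0
```

Request:
{"op": "step_arm", "data": {"targets": [[[0.01,0.01,-0.06,0,0,0,0],[0,0,-0.08,0,0,0,0],[0,0,-0.08,0,0,0,0],[0,0,-0.08,0,0,0,0],[0,0,-0.08,0,0,0,0]]]}}

```text
t: 10.58
ee_pos: [479.0, -272.0, 210.8]
orientation: [-2.456, -1.958, 0.0]
ft_force: [1.3, 0.5, -2.6]
width: 50.3
grasp_force: 30.0
```

Request:
{"op": "step_arm", "data": {"targets": [[[0,0,-0.06,0,0,0,0],[0,0,-0.04,0,0,0,0],[0,0,0,0,0,0,0],[0,0,0,0,0,0,0],[0,0,0,0,0,0,0]]]}}

```text
t: 11.2
ee_pos: [479.1, -272.0, 206.2]
orientation: [-2.456, -1.959, 0.0]
ft_force: [0.4, 0.3, -3.4]
width: 50.1
grasp_force: 30.0
```

Request:
{"op": "step_arm", "data": {"targets": [[[0,0,-0.02,0,0,0,0],[0,0,-0.01,0,0,0,0],[0,0,0,0,0,0,0],[0,0,0,0,0,0,0],[0,0,0,0,0,0,0]]]}}

```text
t: 11.82
ee_pos: [479.1, -272.0, 205.8]
orientation: [2.456, 1.958, 0.0]
ft_force: [-3.3, 1.8, 10.0]
width: 50.4
grasp_force: 30.0
```

Request:
{"op": "step_arm", "data": {"targets": [[[0,0,0,0,0,0,1],[0,0,0,0,0,0,1],[0,0,0,0,0,0,1],[0,0,0,0,0,0,1],[0,0,0,0,0,0,1]]]}}

```text
t: 12.45
ee_pos: [479.2, -271.9, 204.6]
orientation: [-2.456, -1.959, 0.0]
ft_force: [-1.4, -0.1, -0.1]
width: 87.6
grasp_force: 0.0
```

Request:
{"op": "step_arm", "data": {"targets": [[[0,0,0.3,0,0,0,1],[0,0,0.8,0,0,0,1],[0,0,0.9,0,0,0,1],[0,0,0.9,0,0,0,1],[0,0,0.2,0,0,0,1]]]}}

```text
t: 13.08
ee_pos: [479.8, -272.3, 363.7]
orientation: [2.452, 1.955, 0.004]
ft_force: [0.8, -0.1, -0.5]
width: 87.7
grasp_force: 0.0
```

```bash
python3 - <<'E'
from h import *
d=snap('wrist');o=readout.get_obs();print(o['ee_pos'],o['width'])
s=snap('side')['pixels'][235:345,310:430];w=d['pixels'][0:480]
a=np.hstack([cv2.resize(w,(533,400)),cv2.resize(s,(267,245),interpolation=cv2.INTER_CUBIC) if 0 else np.vstack([cv2.resize(s,(267,245),interpolation=cv2.INTER_CUBIC),np.zeros((155,267,3),np.uint8)])])
cv2.imwrite('pics/c5.png',a[...,::-1])
E
```

```text
[ 479.62895575 -272.19849271  363.13492799] 87.85036666686531
```

View pics/c5.png

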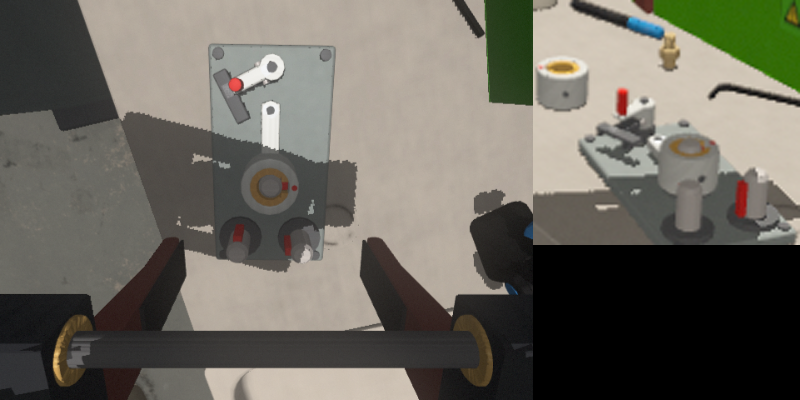

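The hub is seated, with its arm pointing at the pivot. The post is at about (283,102), so I'll locate it next.

```bash
python3 - <<'E'
from h import *
A=lambda v:np.degrees(np.arctan2(v[1],v[0]))
d=get_image('wrist');p=d['pixels'].astype(int);o=readout.get_obs()
m=((p[...,0]>1.8*np.maximum(p[...,1],p[...,2]))&(p[...,0]>70)).astype(np.uint8);m[:, :265]=0;m[:,300:]=0;m[120:]=0
ys,xs=np.nonzero(m);print('post px',xs.min(),xs.max(),ys.min(),ys.max())
sub=p[90:115,270:298,0];print(sub[::2])
po=onz(d,283,101.5,70);pv=onz(d,272*1.2,67*1.2,48);sh=onz(d,269*1.2,186*1.2,55);hole=onz(d,270*1.2,111*1.2,28)
print('post',po,'pivot',pv,'shaft',sh,'arm ang',A(hole-sh),'axis',A(pv-sh),np.linalg.norm((pv-sh)[:2]),'swing',76.5+180-A(po-pv)%360,np.linalg.norm((po-pv)[:2]),o['ee_pos'])
E
```

```text
post px 277 292 94 110
[[116 119 119 122 119 101  82  66  84 109 154 157 154 157 155 155 155 150
  149 116 136 168 201 213 223 231 235 238]
 [121 119 119 116 120 117 101  80  79  91 155 157 154 150 150 125 137 159
  186 205 221 230 234 240 238 238 239 239]
 [115 119 116 119 120 122 116 101  80  82 108 146 135 141 162 166 133 149
  219 230 234 237 237 238 238 239 239 239]
 [116 119 118 117 117 119 119 114 110 137 213 232 233 235 236 236 234 232
  214 139 103 114 212 238 240 240 239 239]
 [118 116 117 117 118 118 120 157 204 160 231 235 236 237 239 238 239 239
  235 231 196 121  96 143 232 240 239 240]
 [116 118 118 119 128 127 135 173 228 230 234 234 237 238 238 238 239 238
  238 235 230 182  91  97 142 238 238 238]
 [119 127 137 132 124 133 130 205 228 231 232 234 236 237 239 238 237 237
  236 236 232 222 108  88 108 220 238 238]
 [138 141 129 133 135 139 135 163 224 228 230 232 233 236 236 235 234 234
  233 232 227 201  96  89 110 229 237 236]
 [129 130 135 133 126 138 143 125 177 222 226 228 231 230 231 231 231 230
  229 227 216 123  90  90 113 202 213 201]
 [131 131 128 136 144 143 138 146 150 135 203 218 222 226 226 227 225 224
  213 156  90  88 101 168 185 169 145 127]
 [116 137 133 144 133 151 145 141 140 149 152 127 111 148 154 141 112  99
   99  99  97  96  92  96  98  91  85  80]
 [114 116 135 136 132 139 138 140 140 137 150 144 129 169 175 102 107 107
   96 109  76  67  67  69  74  83  81  82]
 [101 110 115 146 130 140 138 145 143 154 154 154 143  83  84  83  85  80
   90  76  75  81  81  90 102 102 100 119]]
post [ 471.33032262 -185.7248378    70.        ] pivot [ 499.67904078 -178.89753813   48.        ] shaft [ 476.50694139 -269.01057707   55.        ] arm ang 76.32767040241414 axis 75.57912244931558 93.0446450759943 swing 62.959160960171744 29.159249688624048 [ 478.89364452 -271.7575149   359.80221509]
```

Request:
{"op": "step_arm", "data": {"targets": [[[0,0.3,0,0,0,-0.9,1],[-0.03,0.4,-0.2,0,0,-0.9,1],[-0.04,0.5,-0.4,0,0,-0.9,1],[-0.06,0.4,-0.4,0,0,-0.9,1],[0,0.1,-0.3,0,0,-0.9,0.5]]]}}

```text
t: 13.85
ee_pos: [471.4, -185.5, 292.0]
orientation: [-2.73, -1.547, 0.005]
ft_force: [0.7, -0.2, -0.2]
width: 81.5
grasp_force: 0.0
```

Request:
{"op": "step_arm", "data": {"targets": [[[0,0,-0.2,0,0,-0.9,0.5],[0,0,0,0,0,-0.9,0.5],[0,0,0,0,0,-0.9,0.5],[0,0,0,0,0,-0.3,0.5],[0,0,0,0,0,0,0.5]]]}}

```text
t: 14.48
ee_pos: [472.3, -186.8, 283.8]
orientation: [-2.878, -1.257, 0.002]
ft_force: [0.1, -0.3, 1.4]
width: 43.9
grasp_force: 0.0
```

```bash
python3 - <<'E'
from h import *
d=snap('wrist');o=readout.get_obs();print(o['ee_pos'],o['width'],o['qpos'],o['t'])
s=snap('side')['pixels'][220:330,300:420]
a=np.hstack([cv2.resize(d['pixels'],(533,400)),np.vstack([cv2.resize(s,(267,245),interpolation=cv2.INTER_CUBIC),np.zeros((155,267,3),np.uint8)])])
cv2.imwrite('pics/c6.png',a[...,::-1])
E
```

```text
[ 472.38507637 -186.85695528  284.03727647] 44.05299961786754 [-4.00098420e-01  4.37953677e-01  1.96487661e+00 -1.45914334e-05
  7.40066723e-01  3.47178514e-01] 14.525
```

View pics/c6.png

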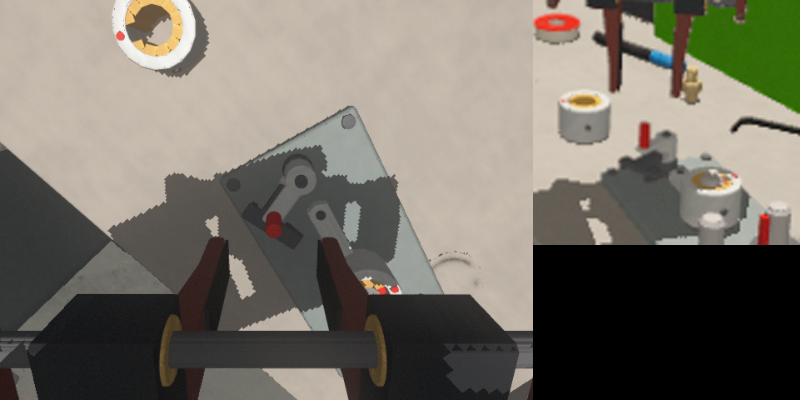

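The post lies midway between the fingers (274 against 273). I'll descend and grip it.

Request:
{"op": "step_arm", "data": {"targets": [[[0,0,-0.4,0,0,0,0.5],[0,0,-0.4,0,0,0,0.5],[0,0,-0.23,0,0,0,0.5],[0,0,0,0,0,0,0.5],[0,0,0,0,0,0,0]]]}}

```text
t: 15.2
ee_pos: [472.9, -187.0, 233.6]
orientation: [2.879, 1.256, 0.001]
ft_force: [-0.1, 0.4, -0.5]
width: 37.2
grasp_force: 0.0
```

Request:
{"op": "step_arm", "data": {"targets": [[[0,0,0,0,0,0,0],[0,0,0,0,0,0,0],[0,0,0,0,0,0,0],[0,0,0,0,0,0,0],[0,0,0,0,0,0,0]]]}}

```text
t: 15.82
ee_pos: [472.6, -186.9, 233.4]
orientation: [-2.879, -1.256, 0.0]
ft_force: [-2.6, -0.9, 4.4]
width: 9.2
grasp_force: 30.0
```

Request:
{"op": "step_arm", "data": {"targets": [[[0.046,-0.121,0,0,0,0,0],[0.068,-0.105,0,0,0,0,0],[0.089,-0.089,0,0,0,0,0],[0,0,0,0,0,0,0],[0,0,0,0,0,0,0]]]}}

```text
t: 16.45
ee_pos: [480.5, -202.0, 233.1]
orientation: [-2.874, -1.255, 0.009]
ft_force: [-12.6, 1.3, 15.0]
width: 9.2
grasp_force: 30.0
```

Request:
{"op": "step_arm", "data": {"targets": [[[0.04,-0.027,0,0,0,0,0],[0.04,-0.026,0,0,0,0,0],[0.035,-0.02,0,0,0,0,0],[0.04,-0.017,0,0,0,0,0],[0,0,0,0,0,0,0]]]}}

```text
t: 17.08
ee_pos: [488.5, -206.8, 233.0]
orientation: [-2.875, -1.256, 0.008]
ft_force: [-11.9, 0.3, 12.6]
width: 9.4
grasp_force: 30.0
```

Request:
{"op": "step_arm", "data": {"targets": [[[0.042,-0.014,0,0,0,0,0],[0.042,-0.013,0,0,0,0,0],[0.03,-0.006,0,0,0,0,0],[0.026,-0.005,0,0,0,0,0],[0,0,0,0,0,0,0]]]}}

```text
t: 17.7
ee_pos: [495.8, -208.7, 233.0]
orientation: [-2.876, -1.256, 0.007]
ft_force: [-9.7, 1.3, 11.8]
width: 9.2
grasp_force: 30.0
```

Request:
{"op": "step_arm", "data": {"targets": [[[0.016,-0.002,0,0,0,0,0],[0.016,-0.002,0,0,0,0,0],[0,0,0,0,0,0,0],[0,0,0,0,0,0,0],[0,0,0,0,0,0,0]]]}}

```text
t: 18.32
ee_pos: [497.6, -208.8, 233.0]
orientation: [-2.876, -1.256, 0.006]
ft_force: [-7.8, 0.8, 9.8]
width: 9.6
grasp_force: 30.0
```

Request:
{"op": "step_arm", "data": {"targets": [[[0.03,0,0,0,0,0,0],[0,0,0,0,0,0,0],[0.02,0.001,0,0,0,0,0],[0,0,0,0,0,0,0],[0,0,0,0,0,0,0]]]}}

```text
t: 18.95
ee_pos: [500.5, -208.9, 233.0]
orientation: [-2.877, -1.256, 0.004]
ft_force: [-5.8, 1.9, 8.0]
width: 9.0
grasp_force: 30.0
```

```bash
cat > m7.py <<'E'
from h import *
A=lambda v:np.degrees(np.arctan2(v[1],v[0]))
o=readout.get_obs();print(o['ee_pos'],o['ft_force'],o['moment'])
for n in('scene','side'):
    d=snap(n);p=d['pixels'].astype(int)
    u,v=proj(d,[478.6,-272,52]);n_=[.97,-.23,0]
    q=proj(d,[478.6+20.4,-272-4.9,52]);u,v=map(int,q);r=6
    s=p[v-r:v+r+1,u-r:u+r+1].astype(float);w=np.clip(s[...,0]-np.maximum(s[...,1],s[...,2])-60,0,None)
    yy,xx=np.mgrid[v-r:v+r+1,u-r:u+r+1]
    if w.sum()>0:
        x,y=(w*xx).sum()/w.sum(),(w*yy).sum()/w.sum();P=onz(d,x,y,52);print(n,'dot',x,y,P,'hub arm ang',A(P-np.array([478.6,-272,52]))+90)
E
python3 m7.py
```

```text
[ 500.48175257 -208.85198005  233.04658103] [-5.81615818  1.8689377   8.02607111] [0.22864637 1.23783945 0.19779503]
scene dot 373.4496124031008 321.6589147286822 [ 493.46133982 -278.71514203   52.        ] hub arm ang 65.68402229310084
side dot 390.7741935483871 299.0 [ 499.48419396 -278.01844981   52.        ] hub arm ang 73.92396818230661
```

Request:
{"op": "step_arm", "data": {"targets": [[[0.02,0.002,0,0,0,0,0],[0,0,0,0,0,0,0],[0.01,0.001,0,0,0,0,0],[0,0,0,0,0,0,0],[0,0,0,0,0,0,0]]]}}

```text
t: 19.68
ee_pos: [502.2, -208.7, 233.0]
orientation: [-2.877, -1.256, 0.004]
ft_force: [-5.3, 0.9, 6.7]
width: 9.1
grasp_force: 30.0
```

Request:
{"op": "step_arm", "data": {"targets": [[[-0.04,0,0,0,0,0,0],[-0.04,0,0,0,0,0,0],[0,0,0,0,0,0,0],[0,0,0,0,0,0,0],[0,0,0,0,0,0,0]]]}}

```text
t: 20.3
ee_pos: [499.5, -208.6, 233.1]
orientation: [-2.88, -1.255, -0.002]
ft_force: [2.9, 6.3, 2.3]
width: 9.1
grasp_force: 30.0
```

Request:
{"op": "step_arm", "data": {"targets": [[[-0.03,0.006,0,0,0,0,0],[-0.03,0.008,0,0,0,0,0],[0,0,0,0,0,0,0],[0,0,0,0,0,0,0],[0,0,0,0,0,0,0]]]}}

```text
t: 20.92
ee_pos: [497.5, -208.2, 233.2]
orientation: [2.879, 1.254, 0.005]
ft_force: [7.7, 5.0, -2.0]
width: 9.2
grasp_force: 30.0
```

Request:
{"op": "step_arm", "data": {"targets": [[[-0.03,0.006,0,0,0,0,0],[-0.03,0.008,0,0,0,0,0],[0,0,0,0,0,0,0],[0,0,0,0,0,0,0],[0,0,0,0,0,0,0]]]}}

```text
t: 21.55
ee_pos: [494.8, -207.8, 233.2]
orientation: [2.878, 1.254, 0.006]
ft_force: [8.1, 3.4, -5.1]
width: 9.1
grasp_force: 30.0
```

Request:
{"op": "step_arm", "data": {"targets": [[[-0.03,0.008,0,0,0,0,0],[-0.02,0.006,0,0,0,0,0],[0,0,0,0,0,0,0],[0,0,0,0,0,0,0],[0,0,0,0,0,0,0]]]}}

```text
t: 22.18
ee_pos: [492.5, -207.3, 233.2]
orientation: [2.877, 1.253, 0.007]
ft_force: [8.2, 2.1, -7.4]
width: 9.0
grasp_force: 30.0
```

Request:
{"op": "step_arm", "data": {"targets": [[[-0.02,0.008,0,0,0,0,0],[-0.02,0.008,0,0,0,0,0],[0,0,0,0,0,0,0],[0,0,0,0,0,0,0],[0,0,0,0,0,0,0]]]}}

```text
t: 22.8
ee_pos: [490.6, -206.8, 233.2]
orientation: [2.876, 1.254, 0.007]
ft_force: [8.7, -0.3, -8.3]
width: 9.3
grasp_force: 30.0
```

Request:
{"op": "step_arm", "data": {"targets": [[[-0.02,0.01,0,0,0,0,0],[-0.02,0.01,0,0,0,0,0],[0,0,0,0,0,0,0],[0,0,0,0,0,0,0],[0,0,0,0,0,0,0]]]}}

```text
t: 23.42
ee_pos: [488.6, -206.1, 233.2]
orientation: [2.875, 1.253, 0.007]
ft_force: [9.3, -2.7, -8.9]
width: 9.3
grasp_force: 30.0
```

```bash
python3 m7.py
```

```text
[ 488.6252923  -206.09145994  233.22641851] [ 9.26017492 -2.69502013 -8.91210292] [-0.41533522 -1.32004881 -0.15095719]
scene dot 372.8272727272727 321.3181818181818 [ 492.89645684 -277.28109209   52.        ] hub arm ang 69.72583733113787
side dot 390.0 298.0 [ 500.79956365 -274.20308167   52.        ] hub arm ang 84.33253148614719
```

Request:
{"op": "step_arm", "data": {"targets": [[[-0.02,0.012,0,0,0,0,0],[-0.02,0.012,0,0,0,0,0],[0,0,0,0,0,0,0],[0,0,0,0,0,0,0],[0,0,0,0,0,0,0]]]}}

```text
t: 24.15
ee_pos: [486.3, -205.2, 233.2]
orientation: [2.875, 1.254, 0.006]
ft_force: [6.6, -5.9, -8.1]
width: 9.2
grasp_force: 30.0
```

```bash
python3 m7.py
```

```text
[ 486.31835603 -205.18011092  233.22281592] [ 6.59561168 -5.89319638 -8.12831762] [-0.90900611 -0.99938379 -0.10799081]
scene dot 374.20068027210885 319.7891156462585 [ 497.79100553 -275.89051644   52.        ] hub arm ang 78.53996364568327
side dot 389.74242424242425 298.0 [ 500.39655657 -273.94512416   52.        ] hub arm ang 84.90043471959854
```

Request:
{"op": "step_arm", "data": {"targets": [[[0.08,-0.05,0,0,0,0,0],[0.1,-0.034,0,0,0,0,0],[0.1,-0.016,0,0,0,0,0],[0.08,0,0,0,0,0,0],[0,0,0,0,0,0,0]]]}}

```text
t: 24.88
ee_pos: [501.4, -209.0, 232.9]
orientation: [-2.877, -1.257, 0.006]
ft_force: [-7.8, -3.1, 6.3]
width: 9.3
grasp_force: 30.0
```

Request:
{"op": "step_arm", "data": {"targets": [[[0.03,0.002,0,0,0,0,0],[0,0,0,0,0,0,0],[0.02,0.002,0,0,0,0,0],[0,0,0,0,0,0,0],[0,0,0,0,0,0,0]]]}}

```text
t: 25.5
ee_pos: [503.5, -208.8, 232.9]
orientation: [-2.876, -1.256, 0.007]
ft_force: [-9.0, -2.9, 7.5]
width: 9.3
grasp_force: 30.0
```

Request:
{"op": "step_arm", "data": {"targets": [[[0.02,0.002,0,0,0,0,0],[0,0,0,0,0,0,0],[0.02,0.002,0,0,0,0,0],[0,0,0,0,0,0,0],[0,0,0,0,0,0,0]]]}}

```text
t: 26.12
ee_pos: [504.6, -208.8, 232.9]
orientation: [-2.875, -1.257, 0.011]
ft_force: [-13.8, -4.8, 10.9]
width: 9.1
grasp_force: 30.0
```

Request:
{"op": "step_arm", "data": {"targets": [[[-0.03,0,0,0,0,0,0],[0,0,0,0,0,0,0.4],[0,0,0,0,0,0,0.4],[0,0,0,0,0,0,0.4],[0,0,0.4,0,0,0,0.4]]]}}

```text
t: 26.75
ee_pos: [505.4, -208.3, 252.2]
orientation: [-2.878, -1.256, 0.003]
ft_force: [-0.1, -0.0, 0.1]
width: 35.0
grasp_force: 0.0
```

Request:
{"op": "step_arm", "data": {"targets": [[[-0.1,-0.3,0.5,0,0,0.9,0.4],[-0.1,-0.4,0.5,0,0,0.9,0.4],[-0.1,-0.4,0.5,0,0,0.9,0.4],[-0.1,-0.2,0.5,0,0,0.9,0.4],[0,0,0.2,0,0,0.9,0.4]]]}}

```text
t: 27.38
ee_pos: [485.8, -274.5, 364.8]
orientation: [2.645, 1.691, 0.002]
ft_force: [-0.1, -0.2, -0.2]
width: 35.1
grasp_force: 0.0
```

Request:
{"op": "step_arm", "data": {"targets": [[[0,0,0,0,0,0.9,0.4],[0,0,0,0,0,0.9,0.4],[0,0,0,0,0,0.9,0.4],[0,0,0,0,0,0.3,0.4],[0,0,0,0,0,0,0.4]]]}}

```text
t: 28.0
ee_pos: [485.7, -273.5, 363.1]
orientation: [-2.457, -1.958, 0.0]
ft_force: [0.2, 0.4, 0.7]
width: 35.5
grasp_force: 0.0
```

```bash
cat > m8.py <<'E'
from h import *
A=lambda v:np.degrees(np.arctan2(v[1],v[0]))
d=snap('wrist','w8.png');p=d['pixels'].astype(int);o=readout.get_obs();print(o['ee_pos'],o['t'])
m=((p[...,0]>1.9*np.maximum(p[...,1],p[...,2]))&(p[...,0]>80)).astype(np.uint8)
n,l,s,c=cv2.connectedComponentsWithStats(m)
for i in range(1,n):
    if s[i,4]>3 and 180<c[i][0]<460 and c[i][1]<400:print('red',s[i],c[i].round(1),'z70',onz(d,*c[i],70)[:2].round(1),'z52',onz(d,*c[i],52)[:2].round(1))
for P in([478.6,-272,55],[500.8,-179.5,48],[494,-209,70]):print(P,np.round(proj(d,P),1))
# brass bush ring centroid
b=((p[...,0]>1.25*p[...,2])&(p[...,1]>1.1*p[...,2])&(p[...,0]<1.9*p[...,1])).astype(np.uint8)
u,v=map(int,proj(d,[478.6,-272,52]));ys,xs=np.nonzero(b[v-40:v+40,u-40:u+40]);print('brass',xs.size,(xs.min()+xs.max())/2+u-40,(ys.min()+ys.max())/2+v-40,onz(d,(xs.min()+xs.max())/2+u-40,(ys.min()+ys.max())/2+v-40,52))
E
python3 m8.py
```

```text
[ 485.72192309 -273.5646267   363.14820612] 28.05
red [322 122  15  16 185] [329.  129.8] z70 [ 500.4 -209.3] z52 [ 500.3 -210.3]
red [332 215   8  14  70] [335.6 223.3] z70 [ 491.4 -268.6] z52 [ 490.7 -273.5]
red [345 226   6   6  29] [347.6 228.3] z70 [ 498.4 -273.7] z52 [ 498.1 -278.9]
red [275 270  13  19 165] [281.3 278.6] z70 [ 446.6 -298.6] z52 [ 442.9 -305.5]
red [337 284   8  24 169] [340.1 295.6] z70 [ 483.1 -320.1] z52 [ 481.8 -328.4]
[478.6, -272, 55] [318.3 226.1]
[500.8, -179.5, 48] [319.2  81.5]
[494, -209, 70] [318.7 131.8]
brass 962 318.5 223.0 [ 478.99786037 -270.60748208   52.        ]
```

```bash
python3 - <<'E'
from h import *
d=get_image('wrist');g=cv2.GaussianBlur(cv2.cvtColor(d['pixels'],cv2.COLOR_RGB2GRAY),(3,3),0)
S=np.array([478.5,-271.6]);a=np.radians(76.5);u=np.array([np.cos(a),np.sin(a)]);n=np.array([-u[1],u[0]])
print('lateral',list(range(-20,21,2)))
for z,rs in((28,(30,34,38,42,46,50,54,58,62,66,70,74)),):
    for r in rs:
        print(r,[int(g[int(round(v)),int(round(x))]) for x,v in (proj(d,[*(S+r*u+t*n),z]) for t in range(-20,21,2))])
E
```

```text
lateral [-20, -18, -16, -14, -12, -10, -8, -6, -4, -2, 0, 2, 4, 6, 8, 10, 12, 14, 16, 18, 20]
30 [166, 166, 164, 163, 214, 238, 240, 239, 214, 205, 210, 128, 89, 81, 81, 81, 80, 80, 80, 79, 79]
34 [165, 165, 166, 167, 235, 238, 242, 240, 241, 243, 239, 196, 160, 155, 149, 109, 125, 80, 93, 85, 80]
38 [164, 164, 165, 171, 240, 238, 243, 240, 242, 242, 239, 152, 158, 166, 164, 163, 163, 162, 162, 162, 163]
42 [165, 165, 166, 204, 240, 241, 243, 241, 244, 242, 233, 143, 164, 165, 164, 164, 162, 162, 162, 163, 163]
46 [166, 167, 160, 235, 239, 243, 242, 243, 245, 238, 186, 127, 125, 138, 165, 165, 165, 164, 165, 163, 160]
50 [166, 156, 132, 163, 145, 124, 113, 121, 121, 117, 118, 118, 118, 107, 162, 167, 166, 166, 165, 165, 164]
54 [120, 121, 128, 168, 171, 159, 146, 145, 133, 121, 122, 123, 122, 121, 129, 166, 166, 165, 162, 162, 163]
58 [122, 122, 123, 147, 153, 130, 115, 112, 128, 127, 113, 104, 100, 104, 144, 166, 165, 165, 164, 163, 163]
62 [122, 117, 111, 130, 138, 130, 132, 131, 126, 111, 142, 165, 165, 167, 167, 167, 167, 166, 165, 164, 165]
66 [168, 168, 229, 172, 147, 132, 136, 137, 129, 124, 117, 166, 166, 166, 167, 167, 166, 166, 165, 165, 165]
70 [168, 167, 168, 156, 166, 242, 224, 211, 241, 240, 154, 153, 169, 168, 168, 168, 167, 166, 166, 166, 165]
74 [168, 168, 169, 170, 125, 233, 245, 245, 244, 242, 188, 107, 168, 170, 168, 167, 167, 166, 166, 165, 165]
```

```bash
python3 - <<'E'
from h import *
d=get_image('wrist');g=cv2.GaussianBlur(cv2.cvtColor(d['pixels'],cv2.COLOR_RGB2GRAY),(3,3),0)
S=np.array([478.5,-271.6]);a=np.radians(76.5);u=np.array([np.cos(a),np.sin(a)]);n=np.array([-u[1],u[0]])
for r in(50,54,58,62):
    print(r,[int(g[int(round(v)),int(round(x))]) for x,v in (proj(d,[*(S+r*u+t*n),28]) for t in range(-44,-12,2))])
# bar length in swung-out picture w3 : dark bar contour
w=cv2.imread('pics/w3.png',0);m=((w[60:190,215:310]<118)).astype(np.uint8);nn,l,s,c=cv2.connectedComponentsWithStats(m)
for i in range(1,nn):
    if s[i,4]>300:
        q=np.argwhere(l==i)[:,::-1].astype(np.float32)+[215,60];print(s[i],cv2.minAreaRect(q.astype(np.float32)))
E
```

```text
50 [168, 167, 167, 166, 167, 168, 167, 166, 166, 166, 165, 165, 166, 156, 132, 163]
54 [167, 167, 167, 166, 158, 150, 130, 111, 115, 116, 119, 119, 120, 121, 121, 122]
58 [170, 170, 169, 137, 117, 122, 122, 122, 122, 123, 122, 123, 122, 123, 124, 123]
62 [169, 169, 168, 167, 108, 125, 125, 124, 125, 126, 125, 124, 122, 116, 110, 132]
[  13   18   82   98 1161] ((278.3847961425781, 116.60568237304688), (99.76079559326172, 66.86974334716797), 62.402706146240234)
[   0  106   93   24 1057] ((261.0, 177.5), (92.0, 23.0), 0.0)
```

Request:
{"op": "step_arm", "data": {"targets": [[[0.1,0.4,0,0,0,-0.9,0.4],[0.1,0.4,0,0,0,-0.9,0.4],[0.1,0.4,-0.3,0,0,-0.9,0.4],[0.04,0.1,-0.4,0,0,-0.9,0.4],[0,0,-0.4,0,0,-0.9,0.4]]]}}

```text
t: 28.78
ee_pos: [502.9, -208.1, 307.8]
orientation: [2.733, 1.548, 0.001]
ft_force: [-0.3, -0.8, 0.4]
width: 35.0
grasp_force: 0.0
```

Request:
{"op": "step_arm", "data": {"targets": [[[0,0,-0.2,0,0,-0.9,0.4],[0,0,0,0,0,-0.9,0.4],[0,0,0,0,0,-0.9,0.4],[0,0,-0.4,0,0,-0.3,0.4],[0,0,-0.4,0,0,0,0.4]]]}}

```text
t: 29.4
ee_pos: [502.9, -208.7, 258.0]
orientation: [2.879, 1.255, 0.001]
ft_force: [0.2, 0.5, -0.4]
width: 35.2
grasp_force: 0.0
```

Request:
{"op": "step_arm", "data": {"targets": [[[0,0,-0.4,0,0,0,0.4],[0,0,-0.1,0,0,0,0.4],[0,0,0,0,0,0,0],[0,0,0,0,0,0,0],[0,0,0,0,0,0,0]]]}}

```text
t: 30.02
ee_pos: [502.6, -208.5, 233.8]
orientation: [-2.88, -1.256, -0.0]
ft_force: [-0.2, 0.3, 7.2]
width: 8.9
grasp_force: 30.1
```

Request:
{"op": "step_arm", "data": {"targets": [[[-0.1,0,0,0,0,0,0],[-0.1,0.015,0,0,0,0,0],[-0.08,0.025,0,0,0,0,0],[-0.06,0.03,0,0,0,0,0],[0,0,0,0,0,0,0]]]}}

```text
t: 30.65
ee_pos: [487.0, -205.9, 234.0]
orientation: [2.876, 1.254, 0.006]
ft_force: [5.9, -3.1, -4.9]
width: 9.2
grasp_force: 30.0
```

Request:
{"op": "step_arm", "data": {"targets": [[[-0.04,0.024,0,0,0,0,0],[0,0,0,0,0,0,0],[-0.02,0.013,0,0,0,0,0],[0,0,0,0,0,0,0],[0,0,0,0,0,0,0]]]}}

```text
t: 31.28
ee_pos: [484.9, -204.8, 234.1]
orientation: [2.873, 1.253, 0.009]
ft_force: [8.1, -8.2, -9.2]
width: 9.5
grasp_force: 30.0
```

Request:
{"op": "step_arm", "data": {"targets": [[[-0.02,0.014,0,0,0,0,0],[0,0,0,0,0,0,0],[-0.02,0.014,0,0,0,0,0],[0,0,0,0,0,0,0],[0,0,0,0,0,0,0]]]}}

```text
t: 31.9
ee_pos: [483.8, -204.1, 234.2]
orientation: [2.87, 1.253, 0.011]
ft_force: [12.0, -12.1, -14.3]
width: 8.9
grasp_force: 30.0
```

Pulling out now locks: the force climbed to 17 N with the same stiffness as at the stop, so the tongue has snapped over the arm. I'll return the clip to the centre and release it.

Request:
{"op": "step_arm", "data": {"targets": [[[0.08,-0.048,0,0,0,0,0],[0.08,-0.036,0,0,0,0,0],[0.08,-0.028,0,0,0,0,0],[0.03,-0.016,0,0,0,0,0],[0,0,0,0,0,0,0]]]}}

```text
t: 32.52
ee_pos: [492.6, -208.2, 233.8]
orientation: [-2.877, -1.257, 0.006]
ft_force: [-9.0, -1.6, 12.0]
width: 9.1
grasp_force: 30.0
```

Request:
{"op": "step_arm", "data": {"targets": [[[0,0,0,0,0,0,0.4],[0,0,0,0,0,0,0.4],[0,0,0,0,0,0,0.4],[0,0,0.3,0,0,0,0.4],[0,0,0.5,0,0,0,0.4]]]}}

```text
t: 33.15
ee_pos: [494.0, -208.1, 273.7]
orientation: [-2.878, -1.256, 0.001]
ft_force: [0.0, -0.4, 0.2]
width: 35.1
grasp_force: 0.0
```

Request:
{"op": "step_arm", "data": {"targets": [[[-0.1,-0.3,0.5,0,0,0.9,0.4],[-0.1,-0.4,0.5,0,0,0.9,0.4],[0,-0.4,0.5,0,0,0.9,0.4],[0,-0.2,0.3,0,0,0.9,0.4],[0,0,0,0,0,0.9,0.4]]]}}

```text
t: 33.78
ee_pos: [484.5, -274.2, 365.8]
orientation: [2.644, 1.691, 0.003]
ft_force: [-1.0, -0.4, 0.3]
width: 35.1
grasp_force: 0.0
```

Request:
{"op": "step_arm", "data": {"targets": [[[0,0,0,0,0,0.9,0.4],[0,0,0,0,0,0.9,0.4],[0,0,0,0,0,0.9,0.4],[0,0,0,0,0,0.3,0.4],[0,0,0,0,0,0,0.4]]]}}

```text
t: 34.4
ee_pos: [484.1, -273.2, 363.7]
orientation: [2.457, 1.958, 0.0]
ft_force: [-0.4, 0.5, -0.4]
width: 35.4
grasp_force: 0.0
```

```bash
python3 m8.py
```

```text
[ 484.16795012 -273.22398071  363.55249324] 34.45
red [309 123  15  16 188] [316.3 130.3] z70 [ 491.3 -207.6] z52 [ 490.6 -208.5]
red [335 218   7  11  75] [338. 223.] z70 [ 491.5 -268.6] z52 [ 490.9 -273.6]
red [347 221   6   6  31] [349.7 223.7] z70 [ 498.9 -270.8] z52 [ 498.8 -275.9]
red [277 270  13  21 184] [283.2 278.9] z70 [ 446.2 -299.1] z52 [ 442.6 -306. ]
red [338 283   9  24 166] [341.9 294.7] z70 [ 483.  -319.7] z52 [ 481.8 -327.9]
[478.6, -272, 55] [320.4 225.8]
[500.8, -179.5, 48] [321.4  81.4]
[494, -209, 70] [321.1 131.6]
brass 1024 325.0 225.5 [ 481.55036157 -273.28959235   52.        ]
```

The tongue is captured, but the clip rests about 5° short of centre. There's time to nudge it in a little.

Request:
{"op": "step_arm", "data": {"targets": [[[0.1,0.4,0,0,0,-0.9,0.4],[0.1,0.4,0,0,0,-0.9,0.4],[0,0.4,-0.3,0,0,-0.9,0.4],[0,0.1,-0.4,0,0,-0.9,0.4],[0,0,-0.4,0,0,-0.9,0.4]]]}}

```text
t: 35.08
ee_pos: [494.3, -207.7, 307.9]
orientation: [2.734, 1.547, 0.0]
ft_force: [-0.2, -0.4, -1.1]
width: 35.0
grasp_force: 0.0
```

Request:
{"op": "step_arm", "data": {"targets": [[[0,0,-0.2,0,0,-0.9,0.4],[0,0,0,0,0,-0.9,0.4],[0,0,0,0,0,-0.9,0.4],[0,0,-0.4,0,0,-0.3,0.4],[0,0,-0.4,0,0,0,0.4]]]}}

```text
t: 35.7
ee_pos: [494.4, -208.3, 258.1]
orientation: [2.88, 1.254, 0.001]
ft_force: [-0.1, 0.7, 0.3]
width: 35.3
grasp_force: 0.0
```

Request:
{"op": "step_arm", "data": {"targets": [[[0,0,-0.4,0,0,0,0.4],[0,0,-0.1,0,0,0,0.4],[0,0,0,0,0,0,0],[0,0,0,0,0,0,0],[0,0,0,0,0,0,0]]]}}

```text
t: 36.33
ee_pos: [494.1, -208.0, 233.7]
orientation: [-2.879, -1.255, -0.0]
ft_force: [0.2, 1.8, 3.0]
width: 9.1
grasp_force: 30.1
```

Request:
{"op": "step_arm", "data": {"targets": [[[0.04,-0.01,0,0,0,0,0],[0.03,-0.004,0,0,0,0,0],[0,0,0,0,0,0,0],[0,0,0,0,0,0,0.4],[0,0,0,0,0,0,0.4]]]}}

```text
t: 36.95
ee_pos: [498.0, -209.1, 233.4]
orientation: [2.879, 1.256, 0.001]
ft_force: [-0.6, -1.2, 0.2]
width: 25.7
grasp_force: 0.0
```

Request:
{"op": "step_arm", "data": {"targets": [[[0,0,0,0,0,0,0.4],[0,0,0.3,0,0,0,0.4],[0,0,0.5,0,0,0,0.4],[-0.1,-0.3,0.5,0,0,0.9,0.4],[-0.1,-0.4,0.5,0,0,0.9,0.4]]]}}

```text
t: 37.58
ee_pos: [487.6, -244.0, 325.0]
orientation: [2.792, 1.438, 0.001]
ft_force: [0.3, 0.3, 0.4]
width: 35.3
grasp_force: 0.0
```

Request:
{"op": "step_arm", "data": {"targets": [[[0,-0.4,0.5,0,0,0.9,0.4],[0,-0.2,0.3,0,0,0.9,0.4],[0,0,0,0,0,0.9,0.4],[0,0,0,0,0,0.9,0.4],[0,0,0,0,0,0.9,0.4]]]}}

```text
t: 38.2
ee_pos: [487.6, -274.0, 364.3]
orientation: [2.534, 1.856, 0.001]
ft_force: [-0.4, 0.5, 0.2]
width: 35.1
grasp_force: 0.0
```

```bash
python3 m8.py
```

```text
[ 487.60080866 -273.9588326   364.2454159 ] 38.25
red [301 124  15  16 183] [307.9 131.9] z70 [ 494.8 -208.7] z52 [ 493.8 -209.5]
red [329 219   8   9  64] [332.9 222.9] z70 [ 492.2 -269.3] z52 [ 491.  -274.1]
red [342 222   6   6  29] [344.7 224.1] z70 [ 499.4 -272.4] z52 [ 498.6 -277.4]
red [279 273  12  21 164] [284.7 281.4] z70 [ 448.  -299.1] z52 [ 443.9 -305.9]
red [340 282   8  24 160] [343.5 293.3] z70 [ 484.1 -320. ] z52 [ 482.4 -328.1]
[478.6, -272, 55] [315.2 226.5]
[500.8, -179.5, 48] [303.9  82.8]
[494, -209, 70] [306.8 132.8]
brass 1029 320.0 226.0 [ 481.60474411 -273.48047394   52.        ]
```

```bash
python3 -c "
from h import *
print(ctrl.close_job())"
```

```text
the job is handed in; nothing more can be done
None
```

Hub C is seated on the station shaft's collar, and the spring clip is swung in with its tongue snapped over the hub's arm: it locked when pulled back out. The job was handed in at about 38 s, with the clip and arm each resting about 2° off centre by my camera estimate.

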